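# Stand the weighted kit case on its heavy end

### The job

One end of the blue kit case is packed with steel, but you cannot see which. Lift the case well clear of the bench by its yellow swing handle, look which end hangs low, then stand the case upright on that heavy end, with its whole foot on the round black mat with the green ring. Leave the orange case where it is.

Things in the scene. Friction and masses are not known exactly. Their poses are not given: they have to be found in the camera images.
- kit_case: Blue case, black corners, 140 (x) by 60 (y) by 40 mm (z), about 0.6 kg, lying lid up. Origin at the middle of the box; x along its length, z out of the lid. Ends look alike: the steel is fixed at the +x or -x end by chance. A lug amid the lid carries the handle's hinge pin, along the case's y, 44 mm from the origin (24 mm off the lid). Hung by the handle, it tilts 30 to 45 degrees, heavy end low.
- swing_handle (a joint): Hinge (rad) of the yellow U handle: 36 mm wide over its two flat side arms (faces to grip, towards the case's +y and -y), 14 mm along the case's x, reaching 53 mm beyond the pin. 0 = square to the lid, as at the start. With the handle held upright, positive: the case's +x end hangs low; negative: its -x end. Swings freely to 1.6 either way; just stays up when let go.
- mat: Round grippy black rubber mat with a green ring, 130 mm across and 3 mm thick, fixed on the bench. Origin at the centre of its underside, on the bench.
- orange_case: Orange case of the same shape and size with an equally tall black handle that does not swing; a bystander to be left alone. Origin at the middle of its box.
Things that resemble listed ones, but are neither listed nor needed, are in the scene too. There is more than one size of the kit_case; the job needs the largest.

How it is judged (in metres and radians):
On the way:
1. the blue case hangs well clear of the bench by its handle, tilted (its middle over 80 mm high, the hinge over 0.2 rad from square) (height (world z) of kit_case above 0.08 m and (value of joint swing_handle above 0.2 rad or value of joint swing_handle below -0.2 rad)), for 0.2 s.
At the end, for the whole second after the job is handed in: The blue case stands still and upright (its length within 10 degrees of vertical) on the mat, the end with the hidden steel at the bottom, its middle within 38 mm of the mat's centre seen from above ((angle between kit_case's own x axis and vertical below 0.175 rad or angle between kit_case's own x axis and vertical above 2.967 rad) and height (world z) of slug_c0 below 0.055 m and horizontal distance between kit_case and mat below 0.038 m and height (world z) of kit_case between 0.066 and 0.082 m and linear speed of kit_case below 0.02 m/s); the robot touches nothing.
It fails at once if the orange case is shifted by more than 30 mm (distance of orange_case from where it was at the start of the episode above 0.03 m).
It also fails if it takes over 48 s, if anything falls off the work surface, if the arm or the gripper's body presses on something with over 40 N, if the wrist force passes 120 N, or if a joint passes its speed limit or range.

### The arm

A 6-joint arm with a two-finger parallel gripper is mounted at the origin on the work surface. World frame = base frame: x ahead of the robot, y to its left, z up, the work surface at z = 0. Lengths are in mm, angles in rad, forces in N, time in s.
With the tool pointing down it reaches from about 275 to 750 mm from the base axis. Payload 10.2 kg.
Tool frame: the origin (TCP) lies between the finger pads; the fingertips stand 11 mm ahead of it and the grasp point (between the pads) lies 8 mm behind it; z points along the fingers, y is the line along which they close (so a half turn about z gives the same grasp; the last joint's range is limited). The gripper opens to 85 mm and grips with 20 to 120 N. Pads are 22 mm wide; open, the fingers measure 114 mm over their backs; the gripper's body (76 mm by 85 mm) begins 54 mm behind the grasp point. The pads swing forward as they close: fully open they stand 13 mm farther back than shut.
Start: joints at [-0.223, 0.313, 1.498, -0, 1.331, -0.223], TCP at [525.006, -0.014, 242.294] pointing down, gripper open.
Joint ranges: [-2.94, 2.94], [-0.97, 2.17], [0.19, 2.56], [-1.23, 4.37], [0.02, 3.11], [-2.88, 2.88]. Speed limits (rad/s): [2.39, 2.39, 3.01, 3.14, 3.14, 3.14].

### API

Orientations are given as a unit quaternion [w, x, y, z].
In Python, from rig import sense, eyes, finish_job gives the robot as it stands.
- The arm moves only by the shell command python3 -m jog 'ROWS' [FORCE]. ROWS is JSON, a list of rows, each a list of 7 numbers: the shift along the tool's x, y, z in m, then the turn, a rotation vector about the tool's x, y, z in rad, then the finger opening in m, from 0 to 0.0854. In form: [[dx, dy, dz, rx, ry, rz, gripper], ...]. A call has 1 to 5 rows; each row shifts and turns the commanded pose from where the row before left it, along the tool's axes as they then stand; what a row does not reach is not made up. A row lasts 1/10 s, in which the tool goes at most 50 mm and 8.59 degrees, less where a joint would pass 70% of its speed; a pose out of reach is approached as far as the arm can. A call is refused whole if a number of a shift passes 0.05 or a number of a turn 0.15, either way. A call with a gripper value outside its range is refused whole. The fingers move at their own pace and stop on an object; FORCE is the grip in N (left out, the last holds). Time passes only in rows, so rows that do not move let the fingers close. It gives the time, the measured TCP pose, the force, the opening and the grip force at its end, in the units of the state.
- sense(): the state, without advancing time (a new reading comes with each control period).
- eyes.capture(name): name is "scene" or "side" or "wrist"; returns the picture (384x512x3 uint8, red, green, blue); there is no depth.
- eyes.calibration(name): a dict with "fx", "fy", "cx", "cy" (pixels), "cam_to_world" (4x4, takes a point from camera to world coordinates); the wrist camera has in their place "mount" (4x4, takes a point from camera to tool coordinates, whose origin is the TCP and whose axes are the flange's). Camera axes: x right, y down, z forward; pixel columns grow to the right and rows downward; lengths in mm; the calibration is good to about 2 mm. The wrist camera is an equidistant fisheye: a pixel r from the principal point sees the ray r / f radians off the axis. A picture is of the moment at which its call begins: read the wrist's pose just before it. calibration takes no time and is no camera call.
- finish_job(): hands the job in; it is judged then, once.
The state is a dict: "time_s": time; "joints": joint angles; "dq": joint speeds; "tau": joint torques, N m; "eef_pos": TCP position; "ee_rot": TCP orientation; "force": force on the tool from outside, world axes, zero at the start; "wrist_torque": the same for the moment, N m; "grip_width": opening from 0.0 (shut) to 1.0 (fully open); "grip_force": force on a finger pad.
Only numpy, scipy, OpenCV 4.12 (cv2) and the standard library are available. Lean on these libraries where they do the work, as an engineer would, in place of code of your own. Each camera call takes 0.05 s, during which the arm holds its last target. There are 200 camera calls.

## Working session

There is one attempt and no reset: what is moved stays moved. The work goes in short steps, Python scripts to look and compute and a shell command to move; the robot and the scene stay as the last step left them, time stands still between calls to the robot, and variables do not carry over. Pictures are saved under pics/ and viewed, at most 10 in all, crops included, and the job is handed in when it is done.

```bash
mkdir -p pics; python3 - <<'E'
from rig import sense,eyes
import cv2,numpy as np
a=eyes.capture("scene");b=eyes.capture("side");w=eyes.capture("wrist")
for n,i in zip(("scene","side","wrist"),(a,b,w)): cv2.imwrite(f"pics/{n}0.png",i[:,:,::-1]); 
cv2.imwrite("pics/both.png",np.hstack([cv2.resize(i,(400,300)) for i in (a,b)])[:,:,::-1])
for n in("scene","side","wrist"):print(n,eyes.calibration(n))
print(sense())
E
```

```text
scene {'fx': 489.44760233492764, 'fy': 489.44760233492764, 'cx': 261.08362401513256, 'cy': 191.55616782866412, 'cam_to_world': array([[-4.45717231e-01,  5.08704885e-01, -7.36583661e-01,
         1.51153448e+03],
       [ 8.94941486e-01,  2.34478803e-01, -3.79604305e-01,
         4.86328903e+02],
       [-2.03933093e-02, -8.28395455e-01, -5.59772349e-01,
         7.78372676e+02],
       [ 0.00000000e+00,  0.00000000e+00,  0.00000000e+00,
         1.00000000e+00]])}
side {'fx': 420.48579594405504, 'fy': 420.48579594405504, 'cx': 256.37834614759754, 'cy': 186.4809047683725, 'cam_to_world': array([[ 7.85953156e-01, -4.09876183e-01,  4.62902961e-01,
         1.12904573e+02],
       [-6.18222252e-01, -5.10217962e-01,  5.97895375e-01,
        -5.85874298e+02],
       [-8.88166908e-03, -7.56094667e-01, -6.54401994e-01,
         7.15538544e+02],
       [ 0.00000000e+00,  0.00000000e+00,  0.00000000e+00,
         1.00000000e+00]])}
wrist {'fx': 297.3186396354542, 'fy': 297.3186396354542, 'cx': 257.09709073607104, 'cy': 195.55343833552863, 'mount': array([[-4.38778262e-04, -9.51481208e-01, -3.0
[... 293 characters left out ...]
)}
{'time_s': 0.15, 'joints': array([-2.23402775e-01,  3.13328575e-01,  1.49823444e+00,  3.21593695e-06,
        1.33100911e+00, -2.23359947e-01]), 'dq': array([-0.00030811, -0.00327949, -0.00223668, -0.00073008,  0.00234248,
        0.00123275]), 'tau': array([ 1.79854873e-03, -4.12368500e+01, -2.59796566e+01, -1.57318855e-04,
        3.17765021e-03, -3.62555340e-05]), 'eef_pos': array([5.24824612e+02, 2.70073784e-02, 2.41873489e+02]), 'ee_rot': array([-4.15241009e-04,  7.07122109e-01,  7.07091284e-01, -2.59657600e-04]), 'force': array([ 0.86607215,  0.13276228, -0.1816246 ]), 'wrist_torque': array([ 0.00505114, -0.02183717,  0.0463377 ]), 'grip_force': 0.0, 'grip_width': 1.000302669773825}
```

View pics/scene0.png

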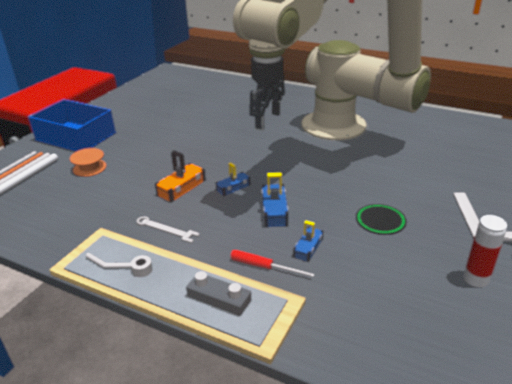

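View pics/side0.png

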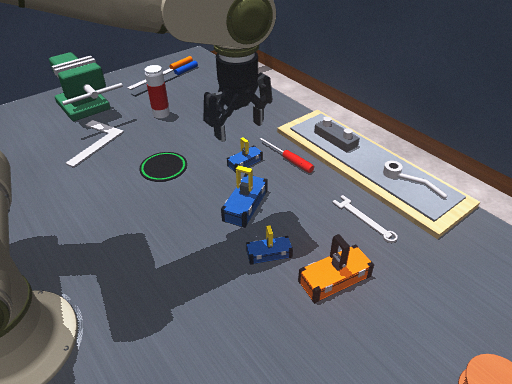

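The scene view shows the big blue case at (275,203) with its yellow handle at (274,180), the smaller look-alikes at (233,182) and (309,240), the orange case at (180,178) and the mat at (381,218). In the side view the big case is at (245,200), its handle at (244,180) and the mat at (163,166).

```bash
cat > h.py <<'E'
import cv2,numpy as np
from rig import sense,eyes
from scipy.spatial.transform import Rotation as R
def ray(n,uv,pose=None):
    c=eyes.calibration(n);u=np.atleast_2d(np.array(uv,float))
    x=(u[:,0]-c['cx'])/c['fx'];y=(u[:,1]-c['cy'])/c['fy']
    if n=="wrist":
        r=np.hypot(x,y)+1e-9;d=np.c_[x/r*np.sin(r),y/r*np.sin(r),np.cos(r)]
        T=np.eye(4);q=pose['ee_rot'];T[:3,:3]=R.from_quat([q[1],q[2],q[3],q[0]]).as_matrix();T[:3,3]=pose['eef_pos'];T=T@c['mount']
    else:
        d=np.c_[x,y,np.ones(len(x))];T=c['cam_to_world']
    return T[:3,3],d@T[:3,:3].T
def plane(n,uv,z,pose=None):
    o,d=ray(n,uv,pose);return (o+d*((z-o[2])/d[:,2])[:,None])
def tri(n1,a,n2,b,pose=None):
    o,d=ray(n1,a,pose);p,e=ray(n2,b,pose);d=d[0]/np.linalg.norm(d[0]);e=e[0]/np.linalg.norm(e[0])
    s=np.linalg.lstsq(np.c_[d,-e],p-o,rcond=None)[0];A=o+s[0]*d;B=p+s[1]*e
    return (A+B)/2,np.linalg.norm(A-B)
RNG=dict(blue=((100,120,50),(125,255,255)),yellow=((22,150,120),(35,255,255)),green=((45,120,60),(80,255,255)),orange=((6,150,120),(18,255,255)))
def blobs(img,col,mina=20):
    m=cv2.inRange(cv2.cvtColor(img,cv2.COLOR_RGB2HSV),*map(np.array,RNG[col]))
    cs=cv2.findContours(m,cv2.RETR_EXTERNAL,cv2.CHAIN_APPROX_NONE)[0]
    return [c for c in sorted(cs,key=cv2.contourArea,reverse=True) if cv2.contourArea(c)>=mina]
def info(c):return cv2.contourArea(c),np.mean(cv2.boxPoints(cv2.minAreaRect(c)),0).round(1),cv2.boundingRect(c)
E
python3 - <<'E'
from h import *
I={n:cv2.imread(f"pics/{n}0.png")[:,:,::-1].copy() for n in("scene","side","wrist")}
for n in I:
  for col in("blue","yellow","green"):
    for c in blobs(I[n],col)[:5]:print(n,col,*info(c))
g=[blobs(I[n],"green")for n in("scene","side")]
E
```

```text
scene blue 13250.5 [93.5 48.5] (0, 0, 188, 98)
scene blue 3026.5 [ 72.  124.7] (29, 101, 87, 50)
scene blue 551.0 [274.6 205. ] (262, 185, 25, 41)
scene blue 282.5 [308.9 241.2] (295, 229, 27, 25)
scene blue 218.0 [  6.  357.5] (0, 340, 13, 36)
scene yellow 58.0 [274.3 176.7] (267, 172, 15, 12)
scene yellow 34.0 [232.  168.5] (229, 163, 7, 12)
scene yellow 24.5 [309.4 223.1] (305, 221, 10, 6)
scene green 1018.5 [380.5 219. ] (357, 205, 48, 29)
side blue 970.5 [243.9 199.5] (223, 176, 43, 51)
side blue 710.0 [269.1 249.3] (247, 237, 45, 27)
side blue 328.0 [244.3 158.6] (227, 146, 34, 25)
side blue 134.5 [185.7  67.3] (174, 61, 24, 14)
side blue 26.0 [244.  178.5] (241, 175, 7, 8)
side yellow 82.0 [243.1 177.5] (236, 165, 16, 26)
side yellow 61.0 [269.6 235.1] (266, 225, 7, 21)
side yellow 40.0 [244.5 144. ] (241, 137, 8, 15)
side green 881.5 [162.5 166. ] (141, 153, 44, 27)
side green 357.5 [ 80.9 103.9] (55, 93, 53, 22)
side green 279.5 [79.2 70.6] (58, 63, 43, 17)
side green 177.0 [62.7 57.9] (49, 52, 29, 13)
wrist blue 5217.0 [281.2 144.5] (221, 99, 124, 93)
wrist blue 1744.0 [240.8 257.1] (204, 231, 72, 52)
wrist blue 1605.0 [365.   36.3] (329, 16, 73, 40)
wrist yellow 38.0 [278.9 136.7] (272, 132, 16, 11)
```

View pics/wrist0.png

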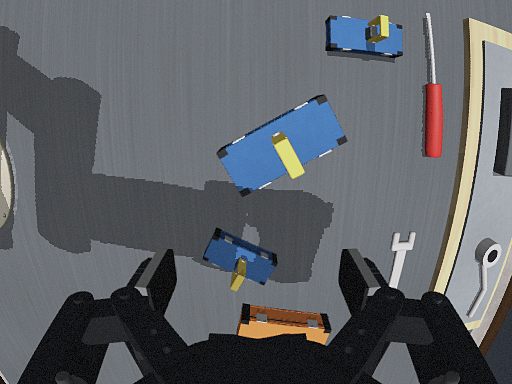

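The wrist view shows the big case clearly: lid corners at about (321,97), (346,137), (245,193) and (220,153), with the handle bar from (276,138) to (299,175) across it. The other blue cases and the orange one are well separated.

```bash
python3 - <<'E'
from h import *
I={n:cv2.imread(f"pics/{n}0.png")[:,:,::-1].copy() for n in("scene","side","wrist")}
s=sense()
L=plane("wrist",[(321,97),(346,137),(245,193),(220,153)],38,s);print(L.round(0));print(np.linalg.norm(L-np.roll(L,-1,0),axis=1))
c=L.mean(0);a=(L[0]+L[1]-L[2]-L[3]);print("centre",c,"axis deg",np.degrees(np.arctan2(a[1],a[0])))
print(tri("scene",(274.3,176),"side",(244,171)))
hb=plane("wrist",[(276,138),(299,175)],93,s);print("bar",hb)
# hsv yellow in wrist
hsv=cv2.cvtColor(I["wrist"],cv2.COLOR_RGB2HSV);print(hsv[150,287],hsv[165,292])
for n in("scene","side"):
  b=blobs(I[n],"green");b=[k for k in b if 700<cv2.contourArea(k)<1200][0];e=cv2.fitEllipse(b);print("mat",plane(n,[e[0]],3))
  o=blobs(I[n],"orange");print([ (cv2.contourArea(k),info(k)[1],plane(n,[info(k)[1]],25).round(0)) for k in o[:2]])
print(plane("side",[(269,249),(244,158)],15))
E
```

```text
[[598.  86.  38.]
 [629.  41.  38.]
 [512. -27.  38.]
 [483.  21.  38.]]
[ 54.8614233  136.016402    55.77030253 131.66455221]
centre [555.51952684  29.91417797  38.        ] axis deg 29.894563513853168
(array([553.35861744,  30.57795848, 108.55690156]), np.float64(2.1531234011631137))
bar [[543.84347267  44.27139702  93.        ]
 [566.91924767   8.19762397  93.        ]]
[ 31 108 222] [ 31 113 221]
mat [[473.71900131 298.57171544   3.        ]]
[(775.5, array([180.1, 181.6], dtype=float32), array([[ 572., -257.,   25.]])), (658.0, array([ 88.1, 161.8], dtype=float32), array([[ 596., -579.,   25.]]))]
mat [[469.53255433 295.1350614    3.        ]]
[(1667.0, array([335., 272.], dtype=float32), array([[ 562., -263.,   25.]])), (1229.5, array([484.5, 368.5], dtype=float32), array([[ 611., -557.,   25.]]))]
[[ 501.53895561 -126.07583972   15.        ]
 [ 656.12311787  170.11656587   15.        ]]
```

```bash
python3 -m jog '[[0.03,0.03,0,0,0,0.15,0.0854],[0,0,0,0,0,0.15,0.0854],[0,0,0,0,0,0.15,0.0854],[0,0,0,0,0,0.15,0.0854],[0,0,0.02,0,0,0.15,0.0854]]' 40; python3 -m jog '[[0,0,0.02,0,0,0.15,0.0854],[0,0,0.02,0,0,0.15,0.0854],[0,0,0,0,0,0,0.0854],[0,0,0,0,0,0,0.0854]]'
python3 - <<'E'
from h import *
s=sense();w=eyes.capture("wrist");sc=eyes.capture("side")
cv2.imwrite("pics/w1.png",np.hstack([w,sc[60:60+384]] if 0 else [w])[:,:,::-1])
print(s['joints'].round(2),s['eef_pos'],s['ee_rot'])
c=eyes.calibration("wrist");q=s['ee_rot'];print(R.from_quat([q[1],q[2],q[3],q[0]]).as_matrix().round(3))
E
```

```text
time_s: 0.65
eef_pos: [556.0, 30.0, 223.9]
ee_rot: [0.001, 0.918, 0.396, 0.002]
force: [-0.1, -0.3, -0.1]
grip_width: 0.998
grip_force: 0.0
time_s: 1.05
eef_pos: [555.1, 30.0, 182.7]
ee_rot: [-0.0, 0.966, 0.259, -0.0]
force: [0.7, 0.4, 1.3]
grip_width: 0.997
grip_force: 0.0
[-0.16  0.43  1.49  0.    1.22  0.89] [555.12433414  29.9683128  182.7219027 ] [-1.96298526e-05  9.65760315e-01  2.59435952e-01 -3.30752107e-05]
[[ 0.865  0.501 -0.   ]
 [ 0.501 -0.865  0.   ]
 [-0.    -0.    -1.   ]]
```

View pics/w1.png

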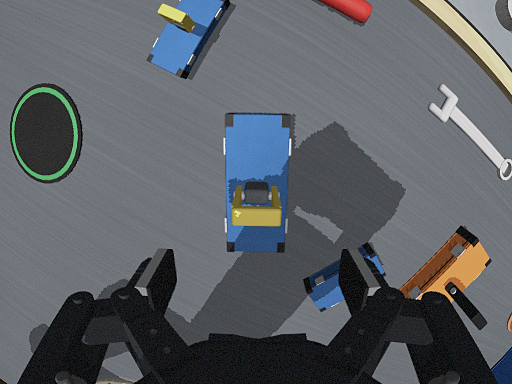

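Case and handle are square to the fingers: bar centre about (257,209), lid corners (225,114), (293,114), (288,251), (227,251). The small blue and orange cases are clear of the fingers.

```bash
python3 - <<'E'
from h import *
s=sense()
q=s['ee_rot'];M=R.from_quat([q[1],q[2],q[3],q[0]]).as_matrix()
f=lambda uv,z:((plane("wrist",uv,z,s)-s['eef_pos'])@M).round(1)
print("bar top centre, tool", f([(232,207),(281,207)],117));print("lid",f([(225,114),(293,114),(288,251),(227,251)],40).mean(0))
w=cv2.cvtColor(cv2.imread("pics/w1.png"),cv2.COLOR_BGR2RGB)
b=[k for k in blobs(w,"green",300)][0];e=cv2.fitEllipse(b);print("mat",plane("wrist",[e[0]],3,s))
n="side";print("bottle",plane("side",[(160,116)],0))
E
```

```text
bar top centre, tool [[  6.8 -16.2  66.5]
 [  6.8  18.6  66.5]]
lid [ -0.8    2.7  143.45]
mat [[475.49125608 291.51148755   3.        ]]
bottle [[591.34403691 537.35344953   0.        ]]
```

```bash
python3 -m jog '[[0,0.001,0.03,0,0,0,0.0854],[0,0,0.03,0,0,0,0.0854],[0,0,0.02,0,0,0,0.0854],[0,0,0.01,0,0,0,0.0854],[0,0,0,0,0,0,0.0]]' 60; python3 -m jog '[[0,0,0,0,0,0,0.0],[0,0,0,0,0,0,0.0],[0,0,0,0,0,0,0.0],[0,0,0,0,0,0,0.0],[0,0,0,0,0,0,0.0]]'
```

```text
time_s: 1.65
eef_pos: [555.5, 29.1, 92.1]
ee_rot: [-0.0, 0.966, 0.258, -0.0]
force: [-0.0, 1.1, 1.0]
grip_width: 0.857
grip_force: 0.0
time_s: 2.15
eef_pos: [555.8, 29.6, 93.5]
ee_rot: [-0.0, 0.966, 0.258, 0.001]
force: [-2.6, 3.4, 6.0]
grip_width: 0.416
grip_force: 59.4
```

Opening is about 35.5 mm, so the handle is gripped. Lifting gently.

```bash
python3 -m jog '[[0,0,-0.01,0,0,0,0],[0,0,-0.02,0,0,0,0],[0,0,-0.03,0,0,0,0],[0,0,-0.03,0,0,0,0],[0,0,-0.03,0,0,0,0]]' 60; python3 -m jog '[[0,0,-0.02,0,0,0,0],[0,0,0,0,0,0,0],[0,0,0,0,0,0,0],[0,0,0,0,0,0,0],[0,0,0,0,0,0,0]]';python3 -m jog '[[0,0,0,0,0,0,0],[0,0,0,0,0,0,0],[0,0,0,0,0,0,0],[0,0,0,0,0,0,0],[0,0,0,0,0,0,0]]'
python3 - <<'E'
from h import *
a=eyes.capture("scene");b=eyes.capture("side")
cv2.imwrite("pics/s2.png",np.hstack([cv2.resize(a[60:240,170:370],(400,360)),cv2.resize(b[80:260,150:350],(400,360))])[:,:,::-1])
E
```

```text
time_s: 2.65
eef_pos: [554.7, 29.0, 213.3]
ee_rot: [-0.0, 0.966, 0.257, -0.001]
force: [0.9, -0.4, -7.2]
grip_width: 0.412
grip_force: 61.9
time_s: 3.15
eef_pos: [554.8, 29.0, 230.8]
ee_rot: [-0.001, 0.966, 0.257, -0.002]
force: [-1.2, -0.4, -6.8]
grip_width: 0.415
grip_force: 61.9
time_s: 3.65
eef_pos: [555.4, 29.1, 232.2]
ee_rot: [0.0, 0.966, 0.257, -0.0]
force: [-0.0, 0.2, -6.5]
grip_width: 0.416
grip_force: 61.9
```

View pics/s2.png

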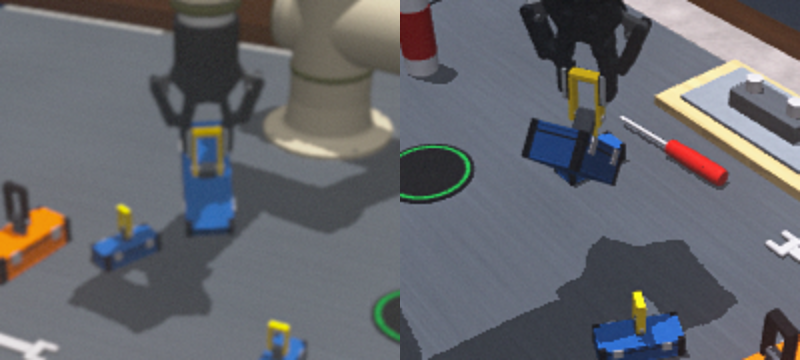

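The scene crop shows the lid facing that camera with the case reaching down to (210,232), which suggests the far end (away from the robot) is low. I'll check both tilt hypotheses by projecting corner points.

```bash
cat >> h.py <<'E'
def proj(n,P):
    c=eyes.calibration(n);p=(np.atleast_2d(P)-c['cam_to_world'][:3,3])@c['cam_to_world'][:3,:3]
    return np.c_[p[:,0]/p[:,2]*c['fx']+c['cx'],p[:,1]/p[:,2]*c['fy']+c['cy']]
def corners(pin,yaw,t): # case x along yaw, tilted down by t; corners order
    h=np.array([np.cos(yaw),np.sin(yaw),0]);l=np.array([-h[1],h[0],0]);k=np.array([0,0,1])
    X=h*np.cos(t)-k*np.sin(t);Z=h*np.sin(t)+k*np.cos(t)
    return np.array([pin+sx*70*X+sy*30*l+(-44+sz*20)*Z for sx in(1,-1) for sy in(1,-1) for sz in(1,-1)])
E
python3 - <<'E'
from h import *
for t in(.65,-.65):
  C=corners(np.array([555.4,29.1,202]),np.radians(30),t)
  print(t,((proj("scene",C)-[170,60])*2).round(0).tolist(),((proj("side",C)-[150,80])*2+[400,0]).round(0).tolist())
E
```

```text
0.65 [[233.0, 227.0], [231.0, 239.0], [184.0, 230.0], [184.0, 241.0], [224.0, 125.0], [223.0, 139.0], [177.0, 127.0], [177.0, 141.0]] [[579.0, 134.0], [572.0, 167.0], [627.0, 145.0], [619.0, 179.0], [532.0, 126.0], [524.0, 164.0], [586.0, 138.0], [578.0, 177.0]]
-0.65 [[236.0, 178.0], [238.0, 213.0], [184.0, 181.0], [186.0, 215.0], [226.0, 194.0], [228.0, 225.0], [180.0, 196.0], [182.0, 227.0]] [[586.0, 59.0], [595.0, 73.0], [636.0, 69.0], [643.0, 82.0], [549.0, 175.0], [560.0, 184.0], [599.0, 187.0], [608.0, 196.0]]
```

Projection matches the far (30° heading) end hanging low; the handle was held up for over 0.5 s at about 165 mm. Moving over the mat, then leaning the tool towards the heavy end.

```bash
python3 -m jog '[[0,-0.01,0,0,0,0,0],[0.005,-0.02,0,0,0,0,0],[0.005,-0.03,0,0,0,0,0],[0.005,-0.04,0.01,0,0,0,0],[0.005,-0.04,0.01,0,0,0,0]]' 60; python3 -m jog '[[0.005,-0.04,0,0,0,0,0],[0.005,-0.04,0,0,0,0,0],[0.005,-0.03,0,0,0,0,0],[0,-0.015,0,0,0,0,0],[0,-0.006,0,0,0,0,0]]'; python3 -m jog '[[0,0,0,0,-0.1,0,0],[0,0,0,0,-0.1,0,0],[0,0,0,0,-0.1,0,0],[0,0,0,0,-0.1,0,0],[0,0,0,0,-0.05,0,0]]';python3 -m jog '[[0,0,0,0,0,0,0],[0,0,0,0,0,0,0],[0,0,0,0,0,0,0],[0,0,0,0,0,0,0],[0,0,0,0,0,0,0]]'
python3 - <<'E'
from h import *
s=sense();a=eyes.capture("scene");b=eyes.capture("side")
print(s['joints'].round(2),s['eef_pos'])
q=s['ee_rot'];M=R.from_quat([q[1],q[2],q[3],q[0]]).as_matrix();print(M.round(3))
d=s['eef_pos']-np.array([472.5,295,0]);print("a",d@[.866,.5,0],"lat",d@[-.5,.866,0])
pin=s['eef_pos']+29.5*M[:,2]
C=corners(pin,np.radians(30),.62);print(((proj("scene",C)-[300,60])*2).round(0).tolist(),((proj("side",C)-[70,50])*2+[400,0]).round(0).tolist())
cv2.imwrite("pics/s3.png",np.hstack([cv2.resize(a[60:260,300:500],(400,400)),cv2.resize(b[50:250,70:270],(400,400))])[:,:,::-1])
E
```

```text
time_s: 4.25
eef_pos: [502.2, 162.1, 212.3]
ee_rot: [-0.0, 0.966, 0.257, 0.0]
force: [0.6, 0.2, -6.5]
grip_width: 0.41
grip_force: 61.9
time_s: 4.75
eef_pos: [450.0, 282.8, 212.4]
ee_rot: [-0.0, 0.966, 0.258, -0.0]
force: [0.9, -0.6, -6.3]
grip_width: 0.413
grip_force: 61.9
time_s: 5.25
eef_pos: [452.1, 281.0, 211.7]
ee_rot: [0.058, 0.942, 0.25, -0.217]
force: [-0.2, -0.7, -7.1]
grip_width: 0.413
grip_force: 62.0
time_s: 5.75
eef_pos: [451.0, 281.5, 212.7]
ee_rot: [0.057, 0.942, 0.251, -0.215]
force: [-0.6, -0.1, -6.8]
grip_width: 0.405
grip_force: 62.0
[ 0.37  0.6   1.2  -0.07  1.78  1.42] [450.96861937 281.53874782 212.67682563]
[[ 0.782  0.498 -0.376]
 [ 0.448 -0.867 -0.216]
 [-0.434  0.    -0.901]]
a -25.376801717265767 lat -0.8917540724164599
[[195.0, 237.0], [186.0, 249.0], [147.0, 240.0], [139.0, 252.0], [178.0, 136.0], [170.0, 150.0], [131.0, 138.0], [124.0, 152.0]] [[555.0, 149.0], [550.0, 179.0], [596.0, 158.0], [590.0, 189.0], [487.0, 139.0], [482.0, 173.0], [532.0, 149.0], [526.0, 184.0]]
```

View pics/s3.png

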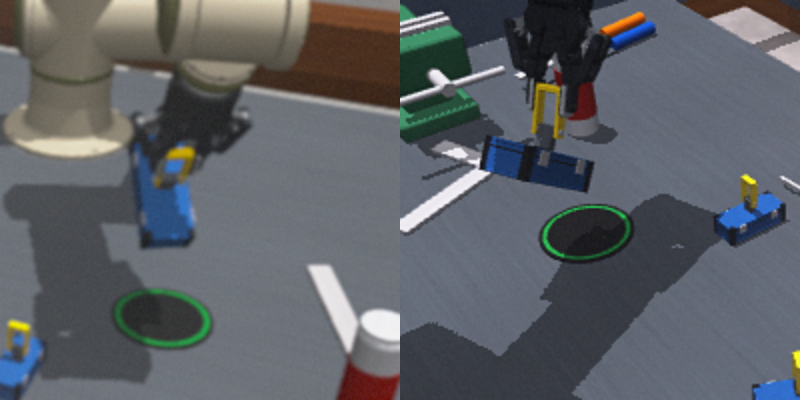

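Case hangs over the mat as predicted (low end at scene crop (165,240), tilt about 0.6 rad). Lowering.

```bash
python3 -m jog '[[0.0087,0,0.018,0,0,0,0],[0.0087,0,0.018,0,0,0,0],[0.0087,0,0.018,0,0,0,0],[0.0065,0,0.0135,0,0,0,0],[0.002,0,0.0045,0,0,0,0]]' 60; python3 -m jog '[[0,0,0,0,0,0,0],[0.001,0,0.002,0,0,0,0],[0,0,0,0,0,0,0]]';python3 -m jog '[[0.001,0,0.002,0,0,0,0],[0,0,0,0,0,0,0],[0,0,0,0,0,0,0]]';python3 -m jog '[[0.001,0,0.002,0,0,0,0],[0,0,0,0,0,0,0],[0,0,0,0,0,0,0]]'
```

```text
time_s: 6.35
eef_pos: [450.4, 281.3, 131.1]
ee_rot: [0.058, 0.942, 0.251, -0.217]
force: [0.5, -0.5, -6.0]
grip_width: 0.414
grip_force: 61.9
time_s: 6.65
eef_pos: [451.1, 281.6, 130.7]
ee_rot: [0.057, 0.942, 0.251, -0.215]
force: [-0.1, 0.2, -7.2]
grip_width: 0.412
grip_force: 62.0
time_s: 6.95
eef_pos: [450.9, 281.6, 128.1]
ee_rot: [0.057, 0.942, 0.251, -0.216]
force: [-0.2, 0.8, -7.2]
grip_width: 0.413
grip_force: 62.0
time_s: 7.25
eef_pos: [450.9, 281.6, 125.6]
ee_rot: [0.057, 0.942, 0.251, -0.216]
force: [-0.1, 0.6, -6.8]
grip_width: 0.412
grip_force: 62.0
```

```bash
python3 -m jog '[[0.001,0,0.002,0,0,0,0],[0,0,0,0,0,0,0],[0,0,0,0,0,0,0]]';python3 -m jog '[[0.0005,0,0.001,0,0,0,0],[0,0,0,0,0,0,0],[0,0,0,0,0,0,0]]';python3 -m jog '[[0.0005,0,0.001,0,0,0,0],[0,0,0,0,0,0,0],[0,0,0,0,0,0,0]]'
```

```text
time_s: 7.55
eef_pos: [451.0, 281.6, 123.4]
ee_rot: [0.057, 0.942, 0.251, -0.216]
force: [-0.2, -0.8, -7.1]
grip_width: 0.413
grip_force: 62.0
time_s: 7.85
eef_pos: [451.0, 281.6, 122.4]
ee_rot: [0.057, 0.942, 0.251, -0.216]
force: [-0.3, -0.0, -6.2]
grip_width: 0.414
grip_force: 62.1
time_s: 8.15
eef_pos: [451.0, 281.6, 121.9]
ee_rot: [0.057, 0.942, 0.251, -0.216]
force: [-0.8, -0.8, 3.0]
grip_width: 0.411
grip_force: 63.0
```

Contact at the expected height. Now swing the pin over the low edge along the arc.

```bash
python3 -m jog '[[0.0049,0,-0.003,0,0,0,0],[0.0049,0,-0.003,0,0,0,0],[0.0049,0,-0.003,0,0,0,0],[0,0,0,0,0,0,0]]';python3 -m jog '[[0.0059,0,-0.0023,0,0,0,0],[0.0059,0,-0.0023,0,0,0,0],[0.0059,0,-0.0023,0,0,0,0],[0,0,0,0,0,0,0]]'
python3 - <<'E'
from h import *
s=sense();a=eyes.capture("scene");b=eyes.capture("side")
q=s['ee_rot'];M=R.from_quat([q[1],q[2],q[3],q[0]]).as_matrix()
d=s['eef_pos']-np.array([472.5,295,0]);print("a",d@[.866,.5,0],"lat",d@[-.5,.866,0],s['eef_pos'])
pin=s['eef_pos']+29.5*M[:,2]
C=corners(pin,np.radians(30),1.0);print(((proj("scene",C)-[300,60])*2).round(0).tolist(),((proj("side",C)-[70,50])*2+[400,0]).round(0).tolist())
cv2.imwrite("pics/s4.png",np.hstack([cv2.resize(a[60:260,300:500],(400,400)),cv2.resize(b[50:250,70:270],(400,400))])[:,:,::-1])
E
```

```text
time_s: 8.55
eef_pos: [466.6, 290.4, 122.8]
ee_rot: [0.057, 0.942, 0.251, -0.215]
force: [-1.1, -0.5, 2.6]
grip_width: 0.414
grip_force: 62.9
time_s: 8.95
eef_pos: [482.7, 299.8, 120.6]
ee_rot: [0.057, 0.942, 0.251, -0.216]
force: [0.2, -0.6, -3.8]
grip_width: 0.411
grip_force: 62.3
a 11.267745242051129 lat -0.9778627703368119 [482.74724964 299.7872541  120.56984823]
[[186.0, 311.0], [177.0, 308.0], [140.0, 313.0], [132.0, 311.0], [182.0, 201.0], [172.0, 202.0], [135.0, 203.0], [127.0, 204.0]] [[573.0, 209.0], [563.0, 235.0], [611.0, 218.0], [601.0, 245.0], [524.0, 166.0], [512.0, 195.0], [566.0, 176.0], [554.0, 205.0]]
```

View pics/s4.png

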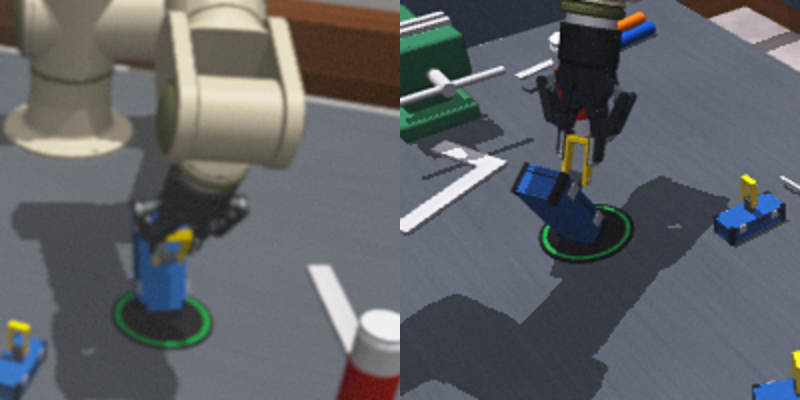

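The case is tipping on its low edge within the mat (side crop foot about (585,240), top (540,180)), as projected. Continuing.

```bash
python3 -m jog '[[0.0062,0,-0.0012,0,0,0,0],[0.0062,0,-0.0012,0,0,0,0],[0.0062,0,-0.0012,0,0,0,0],[0,0,0,0,0,0,0]]';python3 -m jog '[[0.0063,0,0.0001,0,0,0,0],[0.0063,0,0.0001,0,0,0,0],[0.0063,0,0.0001,0,0,0,0],[0,0,0,0,0,0,0]]'
python3 - <<'E'
from h import *
s=sense()
d=s['eef_pos']-np.array([472.5,295,0]);print("a",d@[.866,.5,0],"lat",d@[-.5,.866,0],s['eef_pos'])
E
```

```text
time_s: 9.45
eef_pos: [498.8, 309.0, 116.3]
ee_rot: [0.057, 0.942, 0.251, -0.215]
force: [-0.8, -0.9, -4.0]
grip_width: 0.409
grip_force: 62.3
time_s: 9.85
eef_pos: [513.4, 317.3, 107.6]
ee_rot: [0.057, 0.942, 0.251, -0.215]
force: [-0.8, -0.6, -3.0]
grip_width: 0.41
grip_force: 62.7
a 46.58113189827165 lat -1.1145681096629183 [513.39834381 317.32633232 107.63325402]
```

```bash
python3 -m jog '[[0.005,0,0.0008,0,0,0,0],[0.005,0,0.001,0,0,0,0],[0.002,0,0.0004,0,0,0,0],[0,0,0,0,0,0,0]]';python3 -m jog '[[0.002,0,0.0004,0,0,0,0],[0,0,0,0,0,0,0],[0,0,0,0,0,0,0]]'
python3 - <<'E'
from h import *
s=sense();a=eyes.capture("scene");b=eyes.capture("side")
q=s['ee_rot'];M=R.from_quat([q[1],q[2],q[3],q[0]]).as_matrix()
d=s['eef_pos']-np.array([472.5,295,0]);print("a",d@[.866,.5,0],"lat",d@[-.5,.866,0],s['eef_pos'])
pin=s['eef_pos']+29.5*M[:,2];print(pin)
C=corners(pin,np.radians(30),1.57);print(((proj("scene",C)-[320,60])*3).round(0).tolist(),((proj("side",C)-[100,70])*3+[400,0]).round(0).tolist())
cv2.imwrite("pics/s5.png",np.hstack([cv2.resize(a[60:220,320:453],(400,480)),cv2.resize(b[70:230,100:233],(400,480))])[:,:,::-1])
E
```

```text
time_s: 10.25
eef_pos: [521.6, 322.1, 100.8]
ee_rot: [0.057, 0.942, 0.251, -0.215]
force: [0.0, 0.4, -2.5]
grip_width: 0.412
grip_force: 62.6
time_s: 10.55
eef_pos: [522.8, 322.7, 99.7]
ee_rot: [0.057, 0.942, 0.251, -0.216]
force: [-0.1, -0.3, -2.8]
grip_width: 0.41
grip_force: 62.5
a 57.399122904193774 lat -1.115946398223437 [522.76782542 322.73437218  99.66984771]
[511.63452676 316.34716417  73.10853684]
[[218.0, 487.0], [205.0, 459.0], [149.0, 491.0], [138.0, 463.0], [241.0, 348.0], [226.0, 323.0], [167.0, 352.0], [155.0, 326.0]] [[576.0, 267.0], [553.0, 291.0], [632.0, 281.0], [610.0, 306.0], [550.0, 137.0], [524.0, 161.0], [610.0, 151.0], [585.0, 175.0]]
```

View pics/s5.png

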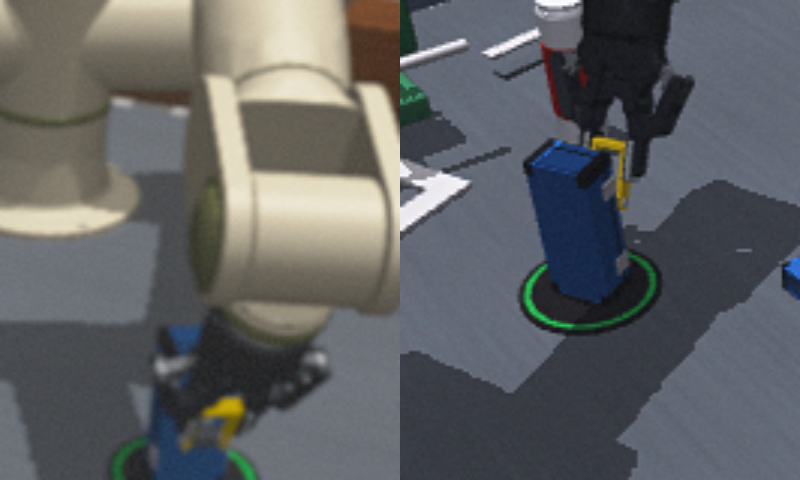

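Case stands within the green ring, nearly upright. Settle slightly, release, retreat along the tool axis.

```bash
python3 -m jog '[[0.001,0,0.0005,0,0,0,0],[0,0,0,0,0,0,0],[0,0,0,0,0,0,0]]'; python3 -m jog '[[0,0,0,0,0,0,0.045],[0,0,0,0,0,0,0.05],[0,0,0,0,0,0,0.06],[0,0,0,0,0,0,0.07],[0,0,0,0,0,0,0.07]]'; python3 -m jog '[[0,0,-0.01,0,0,0,0.07],[0,0,-0.02,0,0,0,0.07],[0,0,-0.03,0,0,0,0.07],[0,0,-0.04,0,0,0,0.07],[0,0,-0.04,0,0,0,0.07]]';python3 -m jog '[[0,0,0,0,0,0,0.07],[0,0,0,0,0,0,0.07],[0,0,0,0,0,0,0.07],[0,0,0,0,0,0,0.07],[0,0,0,0,0,0,0.07]]'
python3 - <<'E'
from h import *
a=eyes.capture("scene");b=eyes.capture("side");s=sense();w=eyes.capture("wrist")
C=corners(np.array([472.5,295,73])+44*np.array([.866,.5,0]),np.radians(30),1.571);print(((proj("scene",C)-[320,60])*3).round(0).tolist(),((proj("side",C)-[100,70])*3+[400,0]).round(0).tolist())
cv2.imwrite("pics/s6.png",np.hstack([cv2.resize(a[100:260,320:453],(400,480)),cv2.resize(b[70:230,100:233],(400,480))])[:,:,::-1])
E
```

```text
time_s: 10.95
eef_pos: [523.5, 323.1, 98.9]
ee_rot: [0.057, 0.942, 0.251, -0.215]
force: [0.8, 0.2, -2.1]
grip_width: 0.412
grip_force: 62.6
time_s: 11.45
eef_pos: [523.4, 323.1, 98.8]
ee_rot: [0.057, 0.942, 0.251, -0.216]
force: [-0.0, 0.2, -1.2]
grip_width: 0.82
grip_force: 0.0
time_s: 11.95
eef_pos: [576.2, 353.5, 227.2]
ee_rot: [0.057, 0.942, 0.251, -0.215]
force: [1.3, -0.3, 0.4]
grip_width: 0.82
grip_force: 0.0
time_s: 12.45
eef_pos: [575.7, 353.2, 224.0]
ee_rot: [0.058, 0.942, 0.251, -0.216]
force: [0.2, 0.4, 0.0]
grip_width: 0.82
grip_force: 0.0
[[219.0, 486.0], [206.0, 459.0], [150.0, 490.0], [139.0, 462.0], [242.0, 348.0], [228.0, 322.0], [168.0, 352.0], [156.0, 326.0]] [[575.0, 267.0], [551.0, 292.0], [631.0, 281.0], [608.0, 306.0], [548.0, 137.0], [522.0, 161.0], [609.0, 151.0], [584.0, 175.0]]
```

View pics/s6.png

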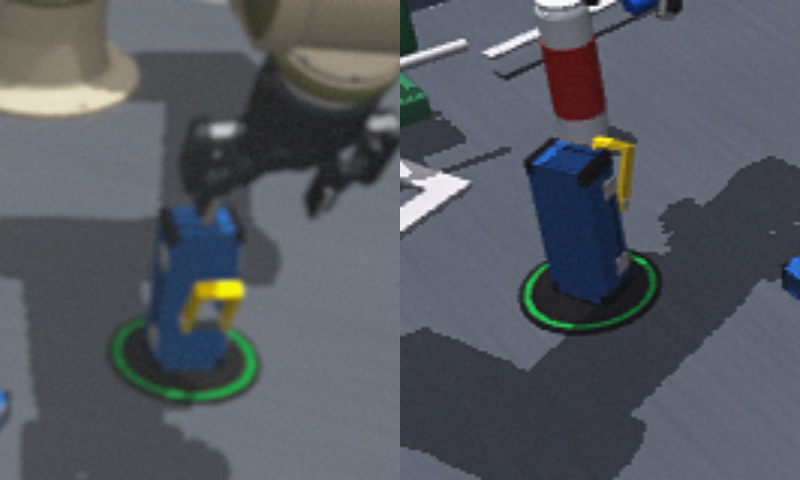

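The case stands free and upright, its foot inside the green ring (scene crop foot at about (185,365), where predicted), and the gripper is clear.

```bash
python3 -c "
from rig import finish_job
print(finish_job())"
```

```text
the job is handed in; nothing more can be done
None
```

The blue case stands upright on its heavy end inside the mat's green ring, the gripper is clear, the orange case was not touched, and I handed the job in after about 13 s; no verdict came back.

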